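Prop the sprung gate and tip in the grinding balls

ROBOT

A 7-joint arm with a two-finger parallel gripper is mounted at the origin on a cart in front of the work surface, level with it; the furniture and walls round the work are solid. World frame = base frame: x ahead of the robot, y to its left, z up, the work surface at z = 0. Lengths are in m, angles in rad, forces in N, time in s.
With the tool pointing down it reaches from about 0.425 to 0.95 m from the base axis. Payload 4.7 kg.
Tool frame: the origin (TCP) lies on the centre line of the jaws, within the pads' length; the fingertips stand 22 mm ahead of it and the grasp point (between the pads) lies 3 mm ahead of it; z points along the fingers, y is the line along which they close (so a half turn about z gives the same grasp; the last joint's range is limited). The gripper opens to 87 mm and grips with 3 to 60 N. Pads are 19 mm wide; open, the fingers measure 117 mm over their backs; the gripper's body (75 mm by 190 mm) begins 51 mm behind the grasp point.
Start: joints at [1.126, 0.469, -0.049, 1.532, 0.024, 1.141, -0.082], TCP at [0.273, -0.617, 0.245] pointing down, gripper open.
Joint ranges: [-2.59, 2.59], [-0.33, 1.99], [-1.39, 1.29], [0.1, 2.45], [-1.04, 4.18], [0.21, 1.99], [-2.66, 2.66]. Speed limits (rad/s): [2.57, 2.57, 3.14, 3.14, 3.14, 3.14, 3.14].

INTERFACE

Orientations are given as a unit quaternion [x, y, z, w].
In Python, from station import arm gives the robot as it stands. The module is installed in compiled form; this text tells all that it offers. Calls block until the motion is done:
- arm.goto(position, orientation): joint-space move of the TCP to a pose.
- arm.movel(position, vel=0.15, rot=None): straight line of the TCP; rot=None keeps the orientation; vel is the mean speed in m/s.
- arm.move_joints(angles): joint-space move.
- arm.grip(opening): opening from 0.0 (shut) to 1.0 (fully open); the grip force is fixed at half the most; returns when the fingers have stopped.
- arm.sleep(seconds).
- arm.solve_ik(position, orientation): joint angles nearest the present ones, or None.
- arm.camera(name): name is "scene" or "top"; returns the picture (384x512x3 uint8, red, green, blue); there is no depth.
- arm.calibration(name): a dict with "fov_y" (degrees; the focal length in pixels is half the picture's height over the tangent of half this angle, whatever the lens; pixels are square), "cx", "cy" (the principal point, pixels), "distortion" ([k1, k2, p1, p2, k3] as OpenCV has them; the pictures are not rectified), "extrinsics" (4x4, takes a point from camera to world coordinates). Camera axes: x right, y down, z forward; pixel columns grow to the right and rows downward; lengths in m; the calibration is good to about 2 mm. A picture is of the moment at which its call begins. calibration takes no time and is no camera call.
A pose or a line that the arm cannot do raises arm.Unreachable and nothing moves.
- arm.sign_off(): hands the job in; it is judged then, once.
Readings, each from a call of its own:
- arm.get_t(): time.
- arm.get_joints(): joint angles.
- arm.get_joint_velocities(): joint speeds.
- arm.get_effort(): joint torques, N m.
- arm.get_eef_pos(): TCP position.
- arm.get_eef_rot(): TCP orientation.
- arm.get_contact_force(): force on the tool from outside, world axes, zero at the start.
- arm.get_wrist_torque(): the same for the moment, N m.
- arm.get_width(): opening from 0.0 (shut) to 1.0 (fully open).
- arm.get_gripper_force(): force on a finger pad.
Only numpy, scipy, OpenCV 4.12 (cv2) and the standard library are available. Lean on these libraries where they do the work, as an engineer would, in place of code of your own. Each camera call takes 0.05 s, during which the arm holds its last target. There are 200 camera calls.

TASK

Charge the small grey bin with grinding balls: push its spring-closed gate open by the tab with the white block and set the block down on the deck between the tab and the stop ledge, so that the gate stays propped open without you. Then take the steel cup that holds the steel balls, tip all six balls through the open mouth into the bin, and stand the cup upright on the worktop. Leave the block propping the gate, and leave the jars, vials and bottles around as they stand.

Things in the scene. Friction and masses are not known exactly. Their poses are not given: they have to be found in the camera images.
- bin: Grey steel bin fixed to the worktop; origin on the worktop under the centre of its mouth, z up. Box: x +-42, y +-36 mm, top at z 56, inside z 4 to 52; an upright guard plate, y 36 to 40, z 46 to 92, closes its +y side. Behind it (+x side) a flat deck, x 43 to 85, y -102 to 44, top at z 56. Table for the open gate at y -36 to -102; rails to z 64 at x +-41.
- bin_mouth (a point): Centre of the bin's mouth, 56 mm above the worktop; the mouth is 64 (x) by 56 (y) mm. Axes as the bin.
- chock_seat (a point): Point on the deck (z 56) where the middle of the block's underside belongs: x 64, y -14 mm in the bin's frame; axes as the bin. The stop ledge, a steel bar at x 48 to 84, y 0 to 12, z 56 to 66 in the bin's frame, stands beside it, its face 14 mm to the +y side of this point.
- gate (a joint): Opening of the gate in m: 0 closed, 0.068 fully open. It slides towards the bin's -y, and a spring (1.6 N closed, 2.9 N fully open) closes it. With the block seated it stands at about 0.058 and leaves 52 mm of the mouth open, from y -24 to 28.
- gate_tab (a point): Middle of the +y face (the one to push, towards the bin's -y) of the gate's upright tab, 85 mm above the worktop; axes as the bin. Aluminium plate, 28 mm wide (x), 8 thick (y), z 58 to 98, over the deck; it moves with the gate. Closed, this face is at y 30 in the bin's frame, 18 mm past the ledge. A bar at z 68 to 72, as thick as the tab, joins it to the gate.
- cup_center (a point): Centre (28 mm up) of the plain stainless steel cup that holds the balls: round, straight-walled, 54 mm outside diameter, 56 high, wall 3, floor 4, open on top, about 110 g without the balls. Its z axis points out of the mouth. Tipped about 120 degrees from upright, all the balls roll out.
- chock_center (a point): Centre (27.5 mm up) of the white plastic block, 28 x 28 x 55 mm (z), 60 g, standing on end.
- ball0_center (a point): Centre of steel grinding ball 0, 14 mm diameter, 12 g; it starts in the cup.
- ball1_center (a point): Centre of steel grinding ball 1, 14 mm diameter, 12 g; it starts in the cup.
- ball2_center (a point): Centre of steel grinding ball 2, 14 mm diameter, 12 g; it starts in the cup.
- ball3_center (a point): Centre of steel grinding ball 3, 14 mm diameter, 12 g; it starts in the cup.
- ball4_center (a point): Centre of steel grinding ball 4, 14 mm diameter, 12 g; it starts in the cup.
- ball5_center (a point): Centre of steel grinding ball 5, 14 mm diameter, 12 g; it starts in the cup.
- jar: Bystander: small jar with white lid, 45 mm wide, 64 high; origin at its underside.
- vial: Bystander: vial with black cap, 32 mm wide, 50 high; origin at its underside.
- rollon: Bystander: slim black bottle, 20 mm wide, 67 high; origin at its underside.
Mind the look-alikes: they are no part of the job. Leave any blue or purple look-alike of the part that bears chock_center alone.

How it is judged:
By the outcome, as a careful person would: the job done as asked, in the order asked, and still so for the second after the job is handed in, with the robot touching nothing.
It also fails if it takes over 72 s, if anything falls off the work surface, if the arm or the gripper's body presses on something with over 40 N, if the wrist force passes 120 N, or if a joint passes its speed limit or range.

## Working session

There is one attempt and no reset: what is moved stays moved. The work goes in short steps, each a Python script; the robot and the scene stay as the last script left them, time stands still between calls to the robot, and variables do not carry over. Pictures are saved under pics/ and viewed, at most 10 in all, crops included, and the job is handed in when it is done.

```bash
mkdir -p pics
cat > h.py <<'E'
import numpy as np, cv2
from station import arm
def K(n):
    c=arm.calibration(n); f=192/np.tan(np.radians(c["fov_y"]/2))
    return np.array([[f,0,c["cx"]],[0,f,c["cy"]],[0,0,1.]]),np.array(c["distortion"],float),np.array(c["extrinsics"],float)
def pt(n,uv,z):
    k,d,E=K(n); p=cv2.undistortPoints(np.array([[uv]],float),k,d)[0,0]
    r=E[:3,:3]@np.array([p[0],p[1],1]); o=E[:3,3]
    return o+r*(z-o[2])/r[2]
def proj(n,P):
    k,d,E=K(n); T=np.linalg.inv(E)
    return cv2.projectPoints(np.atleast_2d(P).astype(float),cv2.Rodrigues(T[:3,:3])[0],T[:3,3],k,d)[0][:,0]
def snap(n,f):
    im=arm.camera(n); cv2.imwrite(f"pics/{f}.png",im[:,:,::-1]); return im
E
python3 - <<'E'
from h import *
for n in("scene","top"):
    im=snap(n,n+"0"); cv2.imwrite(f"pics/{n}0b.png",cv2.resize(im[:,:,::-1],(800,600),interpolation=cv2.INTER_CUBIC))
    k,d,e=K(n); print(n,k[0,0],k[:2,2],d,e.round(3))
print(arm.get_eef_rot(),arm.get_t())
E
```

```text
scene 365.836375188755 [257.48896572 193.42506782] [-0.0743908  0.         0.         0.         0.       ] [[-0.856 -0.322  0.405  0.153]
 [-0.517  0.542 -0.663  0.615]
 [-0.005 -0.776 -0.63   0.668]
 [ 0.     0.     0.     1.   ]]
top 405.958613882486 [258.81175973 190.27284471] [-0.06102753  0.          0.          0.          0.        ] [[-0.007 -0.993  0.115  0.416]
 [-1.     0.005 -0.012  0.004]
 [ 0.012 -0.115 -0.993  1.208]
 [ 0.     0.     0.     1.   ]]
[ 9.78465449e-01  2.06408908e-01 -2.11124325e-04 -8.26270946e-04] 0.1
```

View pics/scene0b.png

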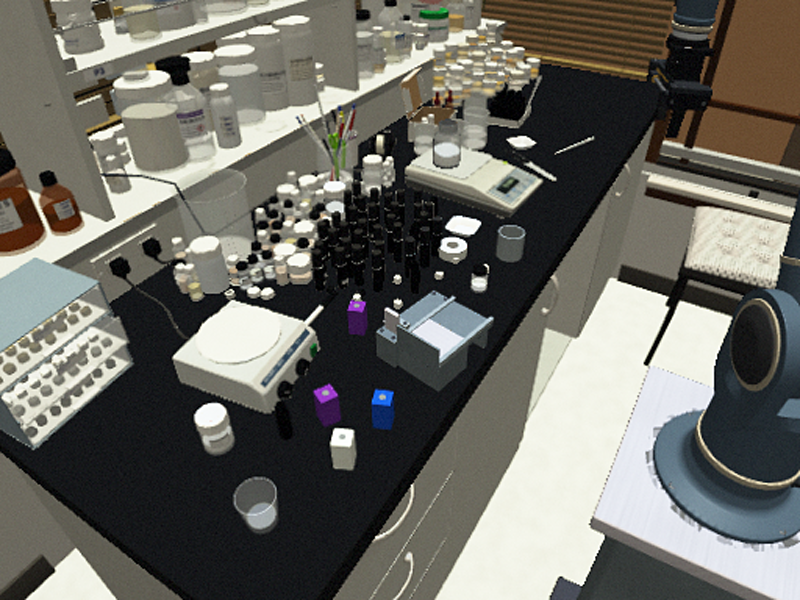

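View pics/top0b.png

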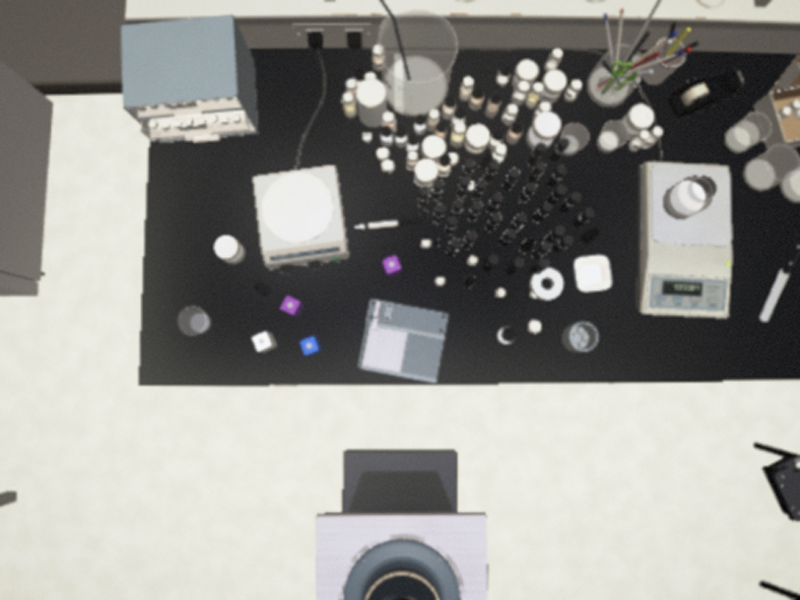

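Run:
```python
from h import *
t=cv2.imread("pics/top0.png"); s=cv2.imread("pics/scene0.png")
r=lambda a,w,h:cv2.resize(a,(w,h),interpolation=cv2.INTER_CUBIC)
# top bin 220..300,185..250 ; cups
A=r(t[185:250,220:300],480,390); B=r(t[195:235,345:395],250,200); C=r(t[185:225,100:150],250,200)
D=r(s[180:255,235:325],480,400)
out=np.zeros((600,800,3),np.uint8); out[:390,:480]=A; out[:200,480:730]=B; out[200:400,480:730]=C
cv2.imwrite("pics/c1.png",out)
out=np.zeros((600,800,3),np.uint8); out[:400,:480]=D; out[:240,480:720]=r(s[135:175,310:350],240,240);out[240:480,480:720]=r(s[300:345,145:190],240,240);cv2.imwrite("pics/c2.png",out)
# block
for n,im,box in(("top",t,(155,170,205,235)),("scene",s,(200,265,240,310))):
    x0,y0=box[0],box[1]; c=im[box[1]:box[3],box[0]:box[2]].astype(int)
    m=((c.min(2)>110)&(c.max(2)-c.min(2)<40)).astype(np.uint8)
    for q in cv2.findContours(m,0,1)[0]:
        if cv2.contourArea(q)>15: print(n,np.array(cv2.minAreaRect(q)[0])+[x0,y0],cv2.minAreaRect(q)[1:],cv2.contourArea(q))
```

```text
top [167.60000038 218.20000076] ((11.62755298614502, 12.521980285644531), 63.43495178222656) 120.5
scene [218.5 286.5] ((25.0, 15.0), 90.0) 301.5
```

View pics/c1.png

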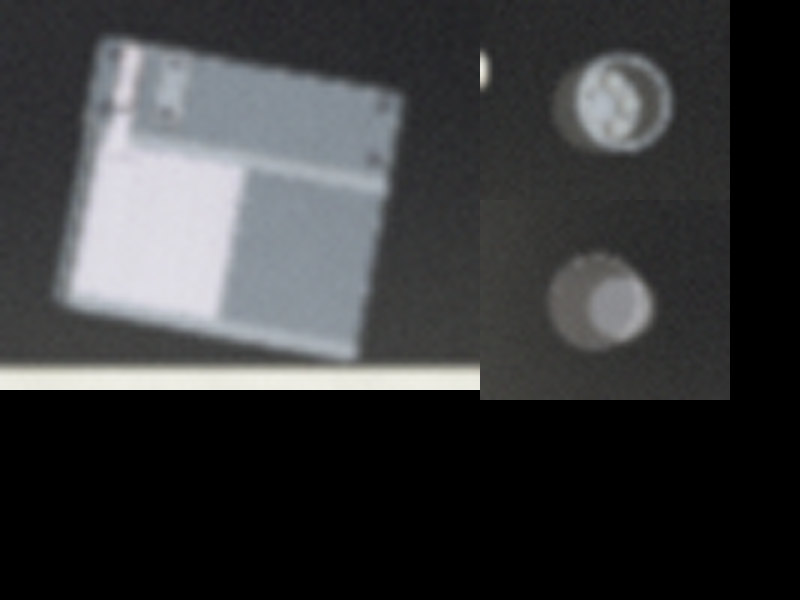

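View pics/c2.png

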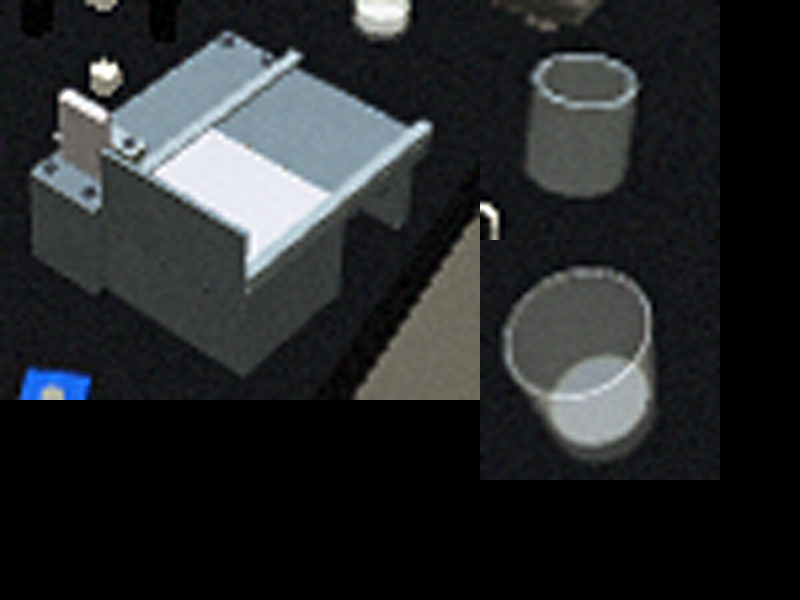

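The ball cup is the one at top-view pixel (373,215). The other cup is glass and empty. The bin has its +x side (deck) facing away from the robot, and the white block is at top-view pixel (168,218). Next I'll fit the poses and check reach.

```bash
cat >> h.py <<'E'
from scipy.optimize import least_squares
from scipy.spatial.transform import Rotation as Ro
def Rt(psi,beta,s=1):
    a=np.array([np.cos(beta)*np.cos(psi),np.cos(beta)*np.sin(psi),-np.sin(beta)])
    y=s*np.array([-np.sin(psi),np.cos(psi),0]); return np.column_stack([np.cross(y,a),y,a])
def q(R): return Ro.from_matrix(R).as_quat()
def tcp(g,R): return np.asarray(g)-0.003*R[:,2]   # grasp point -> TCP
def ik(g,R): return arm.solve_ik(tcp(g,R),q(R))
E
python3 - <<'E'
from h import *
C=lambda x,y,x0,y0,s:((x+.5)/s-.5+x0,(y+.5)/s-.5+y0)
A=lambda x,y:C(x,y,220,185,6.); D=lambda x,y:C(x,y,235,180,5.333)
F=[("top",(85,-102,56),A(404,95)),("top",(85,44,56),A(100,38)),("top",(66,6,66),A(172,92)),("top",(-42,-102,64),A(356,361)),
("scene",(85,-102,56),D(228,33)),("scene",(85,44,56),D(32,172)),("scene",(-42,40,92),D(247,237)),("scene",(-42,36,0),D(243,376)),
("scene",(78,30,98),D(62,92)),("scene",(50,30,98),D(108,122))]
def W(p,P): 
    c,s=np.cos(p[2]),np.sin(p[2]); P=np.array(P)/1000
    return np.array([p[0]+c*P[0]-s*P[1],p[1]+s*P[0]+c*P[1],P[2]])
f=lambda p:np.concatenate([proj(n,W(p,P))[0]-uv for n,P,uv in F])
r=least_squares(f,[.43,.03,-.15],loss="soft_l1"); print("bin",r.x,f(r.x).reshape(-1,2).round(1).tolist())
def tri(u1,u2):
    L=[]
    for n,u in(("top",u1),("scene",u2)):
        a,b=pt(n,u,0),pt(n,u,.1); L.append((a,(b-a)/np.linalg.norm(b-a)))
    M=sum(np.eye(3)-np.outer(d,d) for _,d in L); v=sum((np.eye(3)-np.outer(d,d))@o for o,d in L); return np.linalg.solve(M,v)
print("block",tri((167.6,218.2),(218.5,286.5)),pt("top",(167.6,218.2),.0275),pt("scene",(218.5,286.5),.0275))
u1=C(142,102,345,195,5.); u2=C(105,82,310,135,6.)
cup=tri(u1,u2); print("cup rim",cup,pt("top",u1,.056),pt("scene",u2,.056))
b=r.x; dg=np.radians
for psi in range(-180,180,30):
    o=[]
    for al in(20,30):
        for s in(1,-1): o.append(ik([cup[0],cup[1],.036],Rt(dg(psi),dg(al),s)) is not None)
    for be in(80,55,40,30):
        for s in(1,-1): o.append(ik(W(b,(0,0,140)),Rt(dg(psi),dg(be),s)) is not None)
    print(psi,np.array(o,int))
E
```

```text
bin [ 0.45450351  0.02765664 -0.19189887] [[-0.6, 0.4], [-0.2, 0.4], [-0.5, 0.1], [-0.4, 0.2], [0.3, -1.2], [-0.2, -0.6], [0.3, -0.6], [0.7, -0.2], [-0.4, -0.0], [-0.6, -0.7]]
block [0.47197091 0.2544104  0.02989767] [0.47204119 0.25489351 0.0275    ] [0.47321531 0.2530752  0.0275    ]
cup rim [ 0.47653575 -0.33781134  0.05219819] [ 0.47615536 -0.33675959  0.056     ] [ 0.47471586 -0.3318399   0.056     ]
-180 [1 1 1 1 1 1 1 1 1 1 1 1]
-150 [1 1 1 1 1 1 1 1 1 1 1 1]
-120 [1 1 1 1 1 1 1 1 1 1 1 1]
-90 [1 1 1 1 1 1 1 1 1 1 1 1]
-60 [1 1 1 1 1 1 1 1 1 1 1 1]
-30 [0 0 0 0 1 1 1 1 0 0 0 0]
0 [1 1 1 1 1 1 0 0 0 0 0 0]
30 [1 1 1 1 1 1 0 0 0 0 0 0]
60 [1 1 1 1 1 1 1 1 1 1 1 1]
90 [1 1 1 1 1 1 1 1 1 1 1 1]
120 [1 1 1 1 1 1 1 1 1 1 1 1]
150 [0 0 1 1 1 1 1 1 1 1 1 1]
```

Run:
```python
import cv2,numpy as np
t=cv2.imread("pics/top0.png"); s=cv2.imread("pics/scene0.png")
r=lambda a,w,h:cv2.resize(a,(w,h),interpolation=cv2.INTER_CUBIC)
cv2.imwrite("pics/c3.png",np.hstack([r(t[205:230,155:180],400,400),r(s[265:305,195:235],400,400)]))
```

```text
(no output)
```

View pics/c3.png

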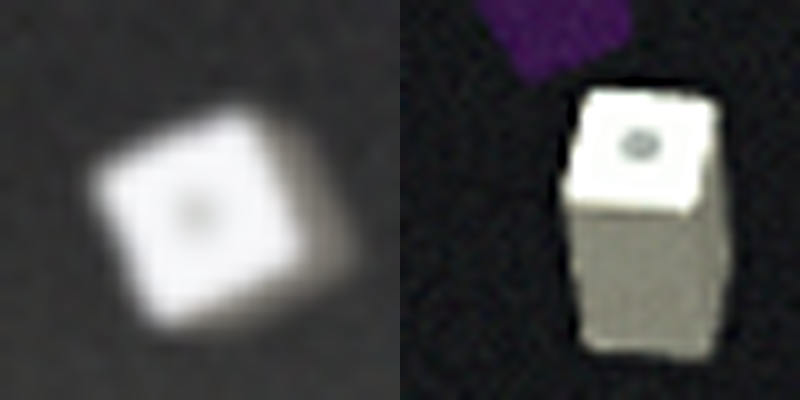

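The block's top dot is at top-view (166.7,217.8) and scene (218.6,279.0), and its yaw is about 25°. Picking it now.

```bash
cat >> h.py <<'E'
B=np.array([.4545,.0277,-.1919])
def W(P,p=B):
    c,s=np.cos(p[2]),np.sin(p[2]); P=np.array(P)/1000
    return np.array([p[0]+c*P[0]-s*P[1],p[1]+s*P[0]+c*P[1],P[2]])
def ml(g,R=None,vel=.15,Rk=None):
    R_=R if R is not None else Rk
    arm.movel(list(tcp(g,R_)),vel=vel,rot=None if R is None else list(q(R)))
E
python3 - <<'E'
from h import *
a,b=pt("top",(166.7,217.8),.055),pt("scene",(218.6,279.),.055); print(a,b)
c=(2*a+b)/3; d=np.radians
best=None
for s in(1,-1):
    R=Rt(d(-65),d(90),s); j=ik([c[0],c[1],.042],R); R2=Rt(B[2]-d(90),d(90),s); j2=ik(W((64,-20,120)),R2)
    print(s,None if j is None else j[6],None if j2 is None else j2[6])
    m=abs(j[6])+abs(j2[6])
    if best is None or m<best[0]: best=(m,s)
s=best[1]; R=Rt(d(-65),d(90),s); print("s",s)
arm.grip(.75)
arm.goto(list(tcp([c[0],c[1],.16],R)),list(q(R)))
ml([c[0],c[1],.042],Rk=R,vel=.12)
arm.grip(0); print(arm.get_width(),arm.get_gripper_force())
ml([c[0],c[1],.2],Rk=R,vel=.2); print(arm.get_t(),arm.get_contact_force())
R2=Rt(B[2]-d(90),d(90),s); g=W((64,66,200)); arm.goto(list(tcp(g,R2)),list(q(R2)))
g=W((64,66,117)); ml(g,Rk=R2)
t=snap("top","top1"); sc=snap("scene","scene1"); print(arm.get_t(),arm.get_width(),arm.get_contact_force())
r=lambda a:cv2.resize(a[:,:,::-1],(400,400),interpolation=cv2.INTER_CUBIC)
u=proj("scene",g)[0].astype(int); v=proj("top",g)[0].astype(int); print(u,v)
cv2.imwrite("pics/c4.png",np.hstack([r(t[v[1]-40:v[1]+40,v[0]-40:v[0]+40]),r(sc[u[1]-40:u[1]+40,u[0]-40:u[0]+40])]))
E
```

```text
[0.47188187 0.25163193 0.055     ] [0.47039101 0.25310256 0.055     ]
1 -0.8718254133760581 -0.5575067262507393
-1 2.156563609333403 2.199946745963129
s 1
0.32156199172035776 29.99999402789399
6.7333 [ 0.33783901  0.15068076 -0.71364947]
8.2917 0.31651572249285265 [ 0.12553521  0.58389105 -1.29907303]
[239 200] [225 194]
```

View pics/c4.png

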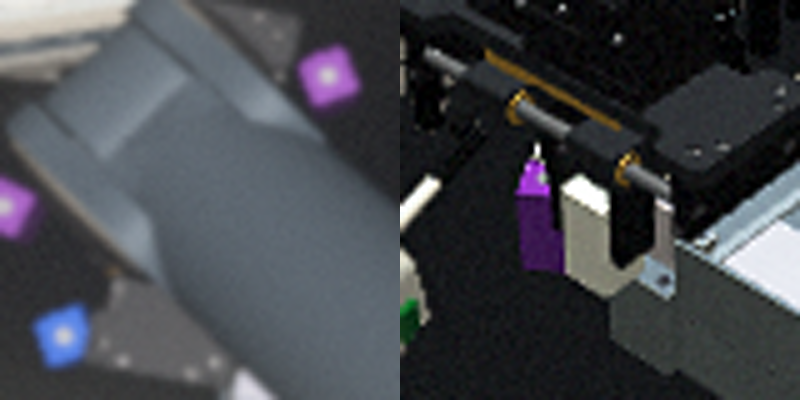

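The block is held squarely, in front of the tab and clear of the guard plate. Pushing.

Run:
```python
from h import *
R2=Rt(B[2]-np.pi/2,np.pi/2,1)
for y in(45,0,-20):
    ml(W((64,y,117)),Rk=R2,vel=.1); print(y,arm.get_contact_force().round(2) if hasattr(arm.get_contact_force(),'round') else arm.get_contact_force())
ml(W((64,-20,99)),Rk=R2,vel=.04); print(arm.get_contact_force())
t=snap("top","top2"); sc=snap("scene","scene2"); print(arm.get_t(),arm.get_width())
cv2.imwrite("pics/c5.png",cv2.resize(sc[150:255,220:330,::-1],(660,600),interpolation=cv2.INTER_CUBIC))
```

```text
45 [ 0.92  0.36 -1.18]
0 [ 1.25  2.23 -1.96]
-20 [ 0.37  3.15 -2.58]
[ 0.0557205   3.05378369 -2.06289115]
10.3 0.3196463808871834
```

View pics/c5.png

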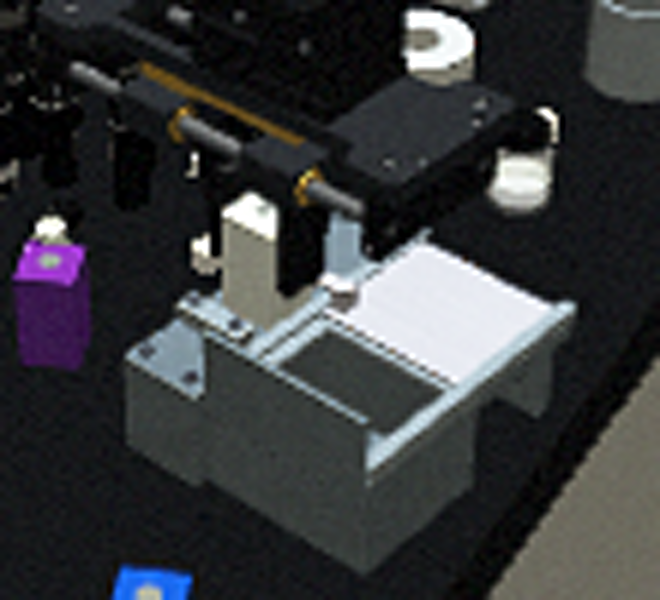

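The gate is open and the block sits just above the deck, past the ledge. I'll lower it to contact, ease it back to the ledge and release.

Run:
```python
from h import *
R2=Rt(B[2]-np.pi/2,np.pi/2,1); F=lambda:np.array(arm.get_contact_force())
f0=F()[2]; z=99
while z>94 and F()[2]-f0<3: z-=.7; ml(W((64,-20,z)),Rk=R2,vel=.03)
print("z",z,F()); y=-20; f1=F()[1]
while y<-10 and F()[1]>.8: y+=1; ml(W((64,y,z)),Rk=R2,vel=.03)
print("y",y,F())
arm.grip(.6); print(arm.get_width()); arm.sleep(.3)
ml(W((64,y,190)),Rk=R2,vel=.15); print(arm.get_t())
R=Rt(np.radians(-65),np.pi/2,1); g=[.5,-.2,.3]; arm.goto(list(tcp(g,R)),list(q(R)))
t=snap("top","top3"); sc=snap("scene","scene3")
r=lambda a:cv2.resize(a[:,:,::-1],(400,400),interpolation=cv2.INTER_CUBIC)
cv2.imwrite("pics/c6.png",np.hstack([r(t[175:255,220:300]),r(sc[165:265,230:330])]))
```

```text
z 97.6 [-2.00032336  2.49128422  5.35882901]
y -18 [-3.598802   -1.56944665  8.78008329]
0.6006241393741547
13.1
```

View pics/c6.png

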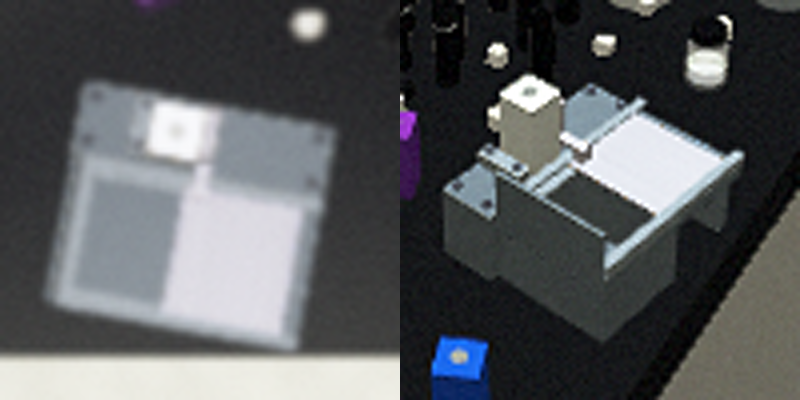

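The block props the gate (mouth open, block against the ledge). Now the cup: grasp it at 30° depression, then lift.

Run:
```python
from h import *
d=np.radians; cup=np.array([.4757,-.336,.036]); al=d(30)
def chain(psi,pp,s):
    o=[]
    for g,R in [(cup-.11*Rt(psi,al,s)[:,2],Rt(psi,al,s)),(cup,Rt(psi,al,s)),(cup+[0,0,.2],Rt(psi,al,s)),(cup+[0,0,.2],Rt(psi,d(80),s))]+[(W((-8,-15,180)),Rt(pp,d(b),s)) for b in(80,100,125,150)]:
        j=ik(g,R); o.append(None if j is None else np.round(j,2).tolist())
    return o
pp=B[2]+d(90)
for psi in(20,40,55):
    for s in(1,-1):
        o=chain(d(psi),pp,s); print(psi,s); [print("  ",x) for x in o]
```

```text
20 1
   [1.91, 0.91, -0.98, 2.14, -0.81, 0.46, -2.43]
   [1.91, 1.44, -1.37, 2.12, 1.13, 0.32, 2.07]
   [1.78, 0.6, -1.04, 2.08, -0.98, 0.58, -2.63]
   [1.46, 0.54, -1.17, 1.79, 0.44, 1.02, 2.09]
   [1.04, 0.44, -1.29, 2.1, 0.35, 0.87, 2.52]
   [0.72, 0.42, -1.17, 2.06, 0.6, 1.11, 2.18]
   [0.5, 0.79, -1.37, 1.99, 0.95, 1.75, 1.69]
   [0.16, 0.82, -1.03, 1.94, 0.94, 1.98, 1.61]
20 -1
   [2.05, 1.11, -1.23, 2.14, -0.12, 0.35, 0.08]
   [1.91, 1.44, -1.37, 2.12, 1.13, 0.32, -1.08]
   [1.93, 0.81, -1.34, 2.07, -0.46, 0.4, 0.06]
   [1.3, 0.42, -0.9, 1.8, 0.24, 0.96, -0.88]
   [1.01, 0.4, -1.23, 2.1, 0.29, 0.85, -0.56]
   [0.68, 0.39, -1.1, 2.06, 0.56, 1.08, -0.92]
   [0.36, 0.58, -1.07, 2.0, 0.83, 1.53, -1.29]
   [0.12, 0.78, -0.96, 1.94, 0.92, 1.93, -1.5]
40 1
   [1.32, 0.75, -0.24, 1.89, -0.97, 1.13, -2.17]
   [1.31, 0.86, -0.43, 1.94, -1.02, 0.88, -2.15]
   [1.31, 0.52, -0.43, 1.9, -0.98, 1.11, -2.46]
   [1.45, 0.57, -1.17, 1.75, 0.42, 1.09, 2.45]
   [1.04, 0.44, -1.29, 2.1, 0.35, 0.87, 2.52]
   [0.72, 0.42, -1.17, 2.06, 0.6, 1.11, 2.18]
   [0.5, 0.79, -1.37, 1.99, 0.95, 1.75, 1.69]
  
[... 485 characters left out ...]
 0.86, -0.05, 1.8, -1.0, 1.23, -2.06]
   [0.86, 0.57, 0.14, 1.77, -1.01, 1.49, -2.29]
   [-0.15, 0.53, 1.12, 1.81, -0.68, 1.23, -2.55]
   [1.04, 0.44, -1.29, 2.1, 0.35, 0.87, 2.52]
   [0.72, 0.42, -1.17, 2.06, 0.6, 1.11, 2.18]
   [0.5, 0.79, -1.37, 1.99, 0.95, 1.75, 1.69]
   [0.16, 0.82, -1.03, 1.94, 0.94, 1.98, 1.61]
55 -1
   [1.76, 1.17, -1.12, 1.65, -0.02, 1.1, 0.26]
   [1.67, 1.26, -1.14, 1.76, 0.06, 0.88, 0.2]
   [1.71, 0.95, -1.23, 1.72, -0.2, 1.07, 0.15]
   [1.37, 0.53, -1.04, 1.73, 0.31, 1.11, -0.34]
   [1.01, 0.4, -1.23, 2.1, 0.29, 0.85, -0.56]
   [0.68, 0.39, -1.1, 2.06, 0.56, 1.08, -0.92]
   [0.36, 0.58, -1.07, 2.0, 0.83, 1.53, -1.29]
   [0.12, 0.78, -0.96, 1.94, 0.92, 1.93, -1.5]
```

Run:
```python
from h import *
d=np.radians; cup=np.array([.4757,-.336,.036]); R=Rt(d(40),d(30),-1)
arm.grip(1.0)
pre=cup-.11*R[:,2]; g=pre+[0,0,.12]
arm.goto(list(tcp(g,R)),list(q(R))); print(arm.get_joints(),arm.get_t())
ml(pre,Rk=R); print(arm.get_contact_force())
ml(cup,Rk=R,vel=.08); print(arm.get_contact_force())
arm.grip(0); print(arm.get_width()*87,arm.get_gripper_force(),arm.get_contact_force())
ml(cup+[0,0,.15],Rk=R,vel=.12); print(arm.get_width()*87,arm.get_joints(),arm.get_contact_force(),arm.get_t())
sc=snap("scene","scene4"); t=snap("top","top4")
u=proj("scene",cup+[0,0,.15])[0].astype(int);v=proj("top",cup+[0,0,.15])[0].astype(int);print(u,v)
r=lambda a:cv2.resize(a[:,:,::-1],(400,400),interpolation=cv2.INTER_CUBIC)
cv2.imwrite("pics/c7.png",np.hstack([r(t[v[1]-50:v[1]+50,v[0]-50:v[0]+50]),r(sc[u[1]-50:u[1]+50,u[0]-50:u[0]+50])]))
```

```text
[ 1.93155628  0.9345111  -1.21818911  1.82647766 -0.24029667  0.93058745
  0.17585495] 15.9667
[-0.35393864 -0.3847433   0.26487894]
[ 0.0232907  -0.84983021  0.93465375]
53.455333487759496 29.99636463538991 [-0.3071804  -0.90863444  0.03893669]
53.497072556746694 [ 1.79356666  0.95868532 -1.21886534  1.89834081 -0.25471786  0.73247258
  0.13743099] [-0.22403914 -0.24523089 -1.54831767] 20.5167
[332 109] [387 212]
```

View pics/c7.png

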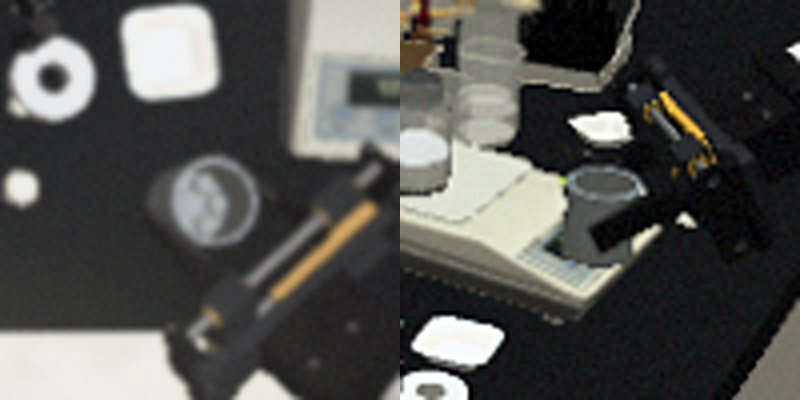

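The cup is held upright with the balls visible in it. Carrying it over and pouring with the lip kept over the mouth.

```bash
cat >> h.py <<'E'
PP=B[2]+np.pi/2
def pour(tau,lz,ly=-5,lx=-8):
    t=np.radians(tau); h=np.array([0,1,0]); z=np.array([0,0,1])
    g=np.array([lx,ly,lz])-20*(np.cos(t)*z+np.sin(t)*h)-27*(np.cos(t)*h-np.sin(t)*z)
    return W(g),Rt(PP,np.radians(tau+30),-1)
E
python3 - <<'E'
from h import *
d=np.radians; cup=np.array([.4757,-.336,.036])
R=Rt(d(40),d(75),-1); g=cup+[0,0,.22]; arm.goto(list(tcp(g,R)),list(q(R)))
R=Rt(PP,d(80),-1); g=W((-8,-40,230)); arm.goto(list(tcp(g,R)),list(q(R))); print(arm.get_t(),arm.get_joints(),arm.get_width()*87)
g,R=pour(65,115); ml(g,R,vel=.12)
for tau,lz in((80,100),(88,90),(95,85),(102,83),(110,82),(120,82),(126,82)):
    g,R=pour(tau,lz); 
    try: ml(g,R,vel=.03)
    except arm.Unreachable: print("unreach",tau); break
    print(tau,arm.get_t(),np.round(arm.get_contact_force(),2))
arm.sleep(.7); print(np.round(arm.get_contact_force(),2),arm.get_joints())
snap("top","top5"); snap("scene","scene5")
E
```

```text
22.5083 [ 1.13048894  0.29383962 -1.24678543  2.04566679  0.13605209  0.95229999
 -0.36745831] 53.5170767532589
80 23.9667 [-0.28 -1.59 -0.97]
88 24.3833 [ 0.61 -0.16 -1.43]
95 24.6917 [ 1.06 -0.33 -1.95]
102 24.975 [-0.43 -0.22 -0.68]
110 25.2833 [-0.61  0.16 -0.5 ]
120 25.6333 [0.76 0.25 0.4 ]
126 25.9083 [-0.07  0.04 -0.78]
[ 0.46  0.22 -0.9 ] [-0.17466953  0.8076201  -0.57655162  1.93342166  0.87423392  1.77013105
 -1.48503564]
```

The residual force of about 1 N suggests the cup is empty. Returning it to its spot.

Run:
```python
from h import *
d=np.radians; cup=np.array([.4757,-.336,.036])
g,R=pour(95,110); ml(g,R,vel=.06)
g,R=pour(65,140); ml(g,R,vel=.1)
R=Rt(PP,d(80),-1); ml(W((-8,-40,230)),R)
t=snap("top","top6"); sc=snap("scene","scene6")
R=Rt(d(40),d(75),-1); g=cup+[0,0,.22]; arm.goto(list(tcp(g,R)),list(q(R)))
R=Rt(d(40),d(30),-1); ml(cup+[0,0,.15],R,vel=.12)
print(arm.get_width()*87,arm.get_contact_force())
ml(cup+[0,0,.004],Rk=R,vel=.15)
F=lambda:arm.get_contact_force()[2]
f0=F(); z=.004
while z>-.004 and F()-f0<2.5: z-=.0007; ml(cup+[0,0,z],Rk=R,vel=.03)
print(z,F(),f0)
arm.grip(1.); arm.sleep(.2)
ml(cup-.11*R[:,2],Rk=R,vel=.1); ml(cup-.11*R[:,2]+[0,0,.15],Rk=R,vel=.2)
t=snap("top","top7"); sc=snap("scene","scene7"); print(arm.get_t())
r=lambda a,w,h:cv2.resize(a[:,:,::-1],(w,h),interpolation=cv2.INTER_CUBIC)
o=np.vstack([np.hstack([r(t[175:255,220:300],400,300),r(sc[165:265,230:330],400,300)]),np.hstack([r(t[190:240,345:395],400,300),r(sc[130:190,290:350],400,300)])])
cv2.imwrite("pics/c8.png",o)
```

```text
53.70823013090285 [ 0.95649095 -0.02425805 -0.40766633]
-0.0009000000000000003 6.016383096649797 -0.4658472355291144
37.2167
```

View pics/c8.png

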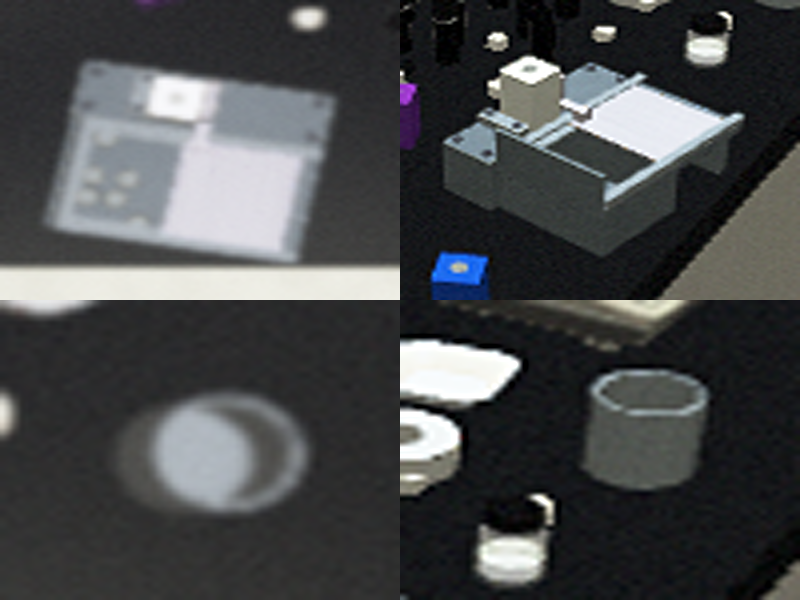

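The cup is upright and empty, the block still props the gate, and the ball highlights show inside the bin, around (105,137), (90,183), (130,178), (112,197) and (138,222). Handing in.

```bash
python3 -c "
from station import arm
arm.sleep(.3); print(arm.sign_off())"
```

```text
the job is handed in; nothing more can be done
None
```

The job is handed in after about 38 s of robot time: the block props the gate open, and the steel cup stands empty and upright where it was. In the last picture I could clearly make out five balls in the bin, with the sixth not distinct, and I saw none outside it.

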